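# Shift the bench-built simulator shifter into third

### The arm

A 6-joint arm with a two-finger parallel gripper is mounted at the origin on the work surface. World frame = base frame: x ahead of the robot, y to its left, z up, the work surface at z = 0. Lengths are in m, angles in rad, forces in N, time in s.
With the tool pointing down it reaches from about 0.35 to 0.875 m from the base axis. Payload 4.2 kg.
Tool frame: the origin (TCP) lies at the very end of the fingers, on their centre line; the grasp point (between the pads) lies 19 mm behind it (manip.grip_depth is the distance from the TCP to the grasp point, in m); z points along the fingers, y is the line along which they close (so a half turn about z gives the same grasp; the last joint's range is limited). The gripper opens to 87 mm and grips with 3 to 60 N. Pads are 19 mm wide; open, the fingers measure 117 mm over their backs; the gripper's body (75 mm by 190 mm) begins 51 mm behind the grasp point.
Start: joints at [1.385, 0.385, 0.008, 0, -1.194, -0.259], TCP at [0.269, 0.564, 0.223] pointing down, gripper open.
Joint ranges: [-3.14, 3.14], [-1.21, 2.06], [-1.07, 1.41], [-3.16, 2.05], [-2.99, -0.16], [-3.1, 3.1]. Speed limits (rad/s): [2.79, 2.79, 3.14, 3.14, 3.14, 3.14].

### API

Orientations are given as a unit quaternion [w, x, y, z].
In Python, from plant import manip gives the robot as it stands. The module is installed in compiled form; this text tells all that it offers.
- The arm moves only by the tool carry_out, never from a script. Its argument "deltas" is a list of rows, each an object of numbers: "x", "y", "z": the shift along the tool's x, y, z in mm; "turn": the turn about the tool's z in rad; "jaw": the opening, from -1 (shut) to 1 (fully open). In form: [{"x": .., "y": .., "z": .., "turn": .., "jaw": ..}, ...]. A call has 1 to 20 rows; each row shifts and turns the commanded pose from where the row before left it, along the tool's axes as they then stand; what a row does not reach is not made up. A row lasts 1/12 s, in which the tool goes at most 41.7 mm and 7.16 degrees, less where a joint would pass 70% of its speed; a pose out of reach is approached as far as the arm can. A call is refused whole if a number of a shift passes 41.7 or a number of a turn 0.125, either way. A call with a gripper value outside its range is refused whole. The fingers move at their own pace and stop on an object; "grip_force" is the grip in N (left out, the last holds). Time passes only in rows, so rows that do not move let the fingers close. It gives the time, the measured TCP pose, the force, the opening and the grip force at its end, in the units of the state.
- manip.get_state(): the state, without advancing time (a new reading comes with each control period).
- manip.capture(name): name is "scene" or "side" or "wrist"; returns (picture, depth): 400x640x3 uint8, blue, green, red; 400x640 float32, m along the optical axis (not along the pixel's ray), 0 where there is no reading.
- manip.calibration(name): a dict with "mtx" (3x3 intrinsics, pixels), "k1" (the pictures are not rectified: a ray, as slopes to the right and down, at radius r is drawn at 1 + k1 r^2 times it, then the intrinsics apply), "R" (3x3) and "t" (3): a world point X has camera coordinates R X + t. Camera axes: x right, y down, z forward; pixel columns grow to the right and rows downward; lengths in m; the calibration is good to about 2 mm. A picture is of the moment at which its call begins: read the wrist's pose just before it. calibration takes no time and is no camera call; for the wrist camera it gives the pose at the moment of the call.
- manip.close_job(): hands the job in; it is judged then, once.
The state is a dict: "t": time; "q": joint angles; "qd": joint speeds; "effort": joint torques, N m; "tool_pos": TCP position; "tcp_rot": TCP orientation; "contact_force": force on the tool from outside, world axes, zero at the start; "ft_torque": the same for the moment, N m; "opening": finger opening in m; "grip_force": force on a finger pad.
Only numpy, scipy, OpenCV 4.12 (cv2) and the standard library are available. Lean on these libraries where they do the work, as an engineer would, in place of code of your own. Each camera call takes 0.05 s, during which the arm holds its last target. There are 200 camera calls.

### The job

The home-built driving-simulator shifter on the bench is standing in its left-hand lane: put it in third for the switch test. Push the red ball knob about with the outside of your closed fingers (never take the knob or the stick between the fingers): bring the lever to neutral, across to the right-hand lane (as seen from the robot), then straight forward, away from the robot, until it is fully home in third, the slot with the green dot, without dipping into fourth behind it. Let go, leave the lever there, and do not disturb the other things on the bench.

Things in the scene. Friction and masses are not known exactly. Their poses are not given: they have to be found in the camera images.
- shifter: Shifter housing, fixed to the bench: black block 112 mm (x) by 104 mm (y) by 90 mm high under a 10 mm aluminium gate plate (top at z = 100 mm), with feet 150 mm wide. Origin: centre of the underside, on the bench. +x is forward (away from the robot), +y is left, z up; its yaw varies by up to 0.35 rad.
- gate (a point): Centre of the H opening, on the gate plate's top. H: 64 mm along x by 52 mm along y; left lane (first forward, second back) at y = +16 mm, right lane (third forward, fourth back) at y = -16 mm, both 20 mm wide, joined at x = 0 by a 20 mm wide neutral channel. Between the lanes stand two 12 mm wide round-ended teeth, from 10 to 32 mm ahead of and behind the centre; they stop the stick.
- pivot (a point): Point about which the lever tilts: on the housing's centre line, 15 mm above the bench (hidden in the housing).
- third_dot (a point): Centre of the painted green dot (16 mm across) on the gate plate just ahead of the third slot: 45 mm forward and 16 mm right of the housing's centre, on the plate's top.
- stick_across (a joint): Sideways tilt of the lever, rad: -0.22 at the left stop, 0.22 at the right stop; positive is to the right (-y of the housing). In a lane it has play, 0.15 to 0.22 in size. Stays where it is left; pushing the knob takes about 2 N.
- stick_fore (a joint): Fore-and-aft tilt of the lever, rad: 0 is neutral (the stick passes across freely within about 0.05), 0.30 is fully home forward (first or third), -0.30 fully home back (second or fourth). Starts anywhere in that range. Stays where it is left; pushing the knob takes about 2 N.
- knob: Red ball knob, 40 mm across, on top of the lever; origin at the ball's centre, L = 150 mm from the pivot (165 mm above the bench when upright). With a = stick_across and f = stick_fore its centre lies at (L sin f, -L cos f sin a, L cos f cos a) from the pivot, in the housing's axes.
- neck (a point): Point on the axis of the stick just under the ball, 33 mm below the ball's centre along the stick. The stick is 12 mm thick.
- jar: Bystander: glass jar with a steel lid, 68 mm across, 80 mm high, near the shifter's left side; origin at its underside.
- spool: Bystander: green spool of 60 mm diameter and 40 mm height, near the shifter's right side; origin at its underside.
- spare_knob: Bystander: loose black gear knob, 40 mm across and 48 mm high, standing between robot and shifter; origin at its underside. Not the one to move.
- screwdriver: Bystander: screwdriver lying between robot and shifter, about 200 mm long.
- flask: Bystander: steel flask, 70 mm across, 220 mm high, to the left; origin at its underside.
- cup: Bystander: pale cup, 76 mm across, 110 mm high, to the left; origin at its underside.
- multimeter: Bystander: yellow meter, 160 by 80 by 35 mm, lying to the right; origin at its underside.
- pliers: Bystander: pliers with blue grips, 140 mm long, 16 mm high, lying to the right; origin at its underside.
Things that resemble listed ones, but are neither listed nor needed, are in the scene too. What is shaped like the shifter but pink is not meant.

How it is judged:
On the way, in this order (a step that is already met when the one before it is completed fails the run):
1. the lever has crossed through neutral into the right half of the gate (value of joint stick_across above 0.06 rad and value of joint stick_fore between -0.12 and 0.12 rad).
2. the lever is fully home in third (value of joint stick_across above 0.12 rad and value of joint stick_fore above 0.265 rad), for 0.2 s.
At the end, for the whole second after the job is handed in: The lever rests in the right lane (stick_across over 0.12 rad) fully home in third (stick_fore over 0.265 rad of 0.30), having gone across through neutral; every bystander is within 20 mm of where it stood (all of step 2 and velocity of joint stick_fore between -0.05 and 0.05 rad/s and distance of each of jar, spool, spare_knob, screwdriver, flask, cup, multimeter, pliers from where it was at the start of the episode below 0.02 m); the robot touches nothing.
It fails at once if the lever dips into fourth (right lane, tilted back by more than 0.15 rad) (value of joint stick_across above 0.1 rad and value of joint stick_fore below -0.15 rad).
It fails at once if the knob or stick is taken between the fingers (grasp point within 19 mm of the knob's centre or 9 mm of the neck) (distance between the grasp point and knob below 0.019 m or distance between the grasp point and neck below 0.009 m).
It fails at once if a bystander is lifted, knocked over or shoved (moved by more than 30 mm) (distance of any of jar, spool, spare_knob, screwdriver, flask, cup, multimeter, pliers from where it was at the start of the episode above 0.03 m).
It also fails if it takes over 53 s, if anything falls off the work surface, if the arm or the gripper's body presses on something with over 40 N, if the wrist force passes 120 N, or if a joint passes its speed limit or range.

## Working session

There is one attempt and no reset: what is moved stays moved. The work goes in short steps, Python scripts to look and compute and a tool call to move; the robot and the scene stay as the last step left them, time stands still between calls to the robot, and variables do not carry over. Pictures are saved under pics/ and viewed, at most 10 in all, crops included, and the job is handed in when it is done.

Besides the shell and the picture viewer there is one more tool, called after "Call:" by a JSON object that holds its "api" and its "payload". carry_out: Moves the arm, as the interface text tells. Its arguments: {"type":"object","properties":{"deltas":{"type":"array"},"grip_force":{"type":"number"}},"required":["deltas"]}

```bash
mkdir -p pics
cat > h.py <<'E'
import numpy as np, cv2
from plant import manip
def grab(n):
    c=manip.calibration(n); im,d=manip.capture(n); return im,d,c
def pts(c,u,v,z):
    """pixels + depth -> world"""
    p=np.stack([np.ravel(u),np.ravel(v)],1).astype(float)[:,None]
    K=np.array(c["mtx"]); s=(p[:,0]-K[:2,2])/[K[0,0],K[1,1]]
    x=s.copy()
    for _ in range(20): x=s/(1+c["k1"]*(x**2).sum(1,keepdims=True))
    X=np.c_[x,np.ones(len(x))]*np.ravel(z)[:,None]
    return (X-np.array(c["t"]))@np.array(c["R"])
E
python3 - <<'E'
from h import *
print(manip.get_state())
for n in("scene","side"):
    im,d,c=grab(n); cv2.imwrite(f"pics/{n}1.png",im); np.savez(f"{n}1.npz",im=im,d=d,**{k:np.array(v) for k,v in c.items()})
    print(n,c)
E
```

```text
{'t': 0.0, 'q': array([ 1.38457694e+00,  3.85549564e-01,  6.67016824e-03, -5.23185388e-04,
       -1.19403756e+00, -2.58572912e-01]), 'qd': array([-6.67886092e-04, -7.70674888e-05, -6.25965502e-04, -1.01566862e-03,
        8.10630545e-04, -1.19881400e-04]), 'effort': array([-1.90814094e-04, -3.90666211e+01,  1.87406731e+01,  4.22012866e+00,
        1.09537636e-02, -1.89736343e-04]), 'tool_pos': array([0.26865275, 0.5636512 , 0.22147761]), 'tcp_rot': array([ 1.06841682e-03,  9.75349871e-01, -2.20661382e-01, -2.04633380e-04]), 'contact_force': array([ 0.17427469, -0.30568795, -0.16750552]), 'ft_torque': array([-0.01850696,  0.0189443 ,  0.02254369]), 'grip_force': 0.0, 'opening': 0.08703471694369583}
scene {'mtx': array([[408.58084234,   0.        , 312.9874559 ],
       [  0.        , 408.58084234, 205.25618708],
       [  0.        ,   0.        ,   1.        ]]), 'k1': -0.07298850514304196, 'R': array([[ 0.08367849,  0.99649056, -0.00211666],
       [ 0.81800619, -0.06990334, -0.57094605],
       [-0.56909031,  0.04604446, -0.82098485]]), 't': array([-0.05058604, -0.32940771,  1.6855917 ])}
side {'mtx': array([[437.98262756,   0.        , 321.18271259],
       [  0.        , 437.98262756, 198.6881602 ],
       [  0.        ,   0.        ,   1.        ]]), 'k1': 0.008546565329983758, 'R': array([[ 0.91372212, -0.40608315, -0.01443499],
       [-0.32184013, -0.70156793, -0.63578405],
       [ 0.24805407,  0.58557571, -0.77173199]]), 't': array([-0.43804406,  0.23420467,  1.31880809])}
```

View pics/scene1.png

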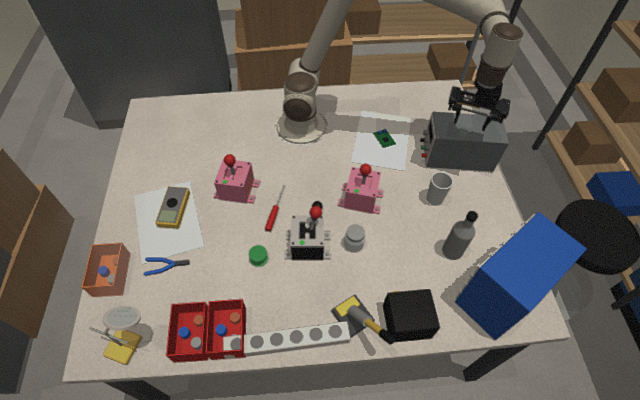

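View pics/side1.png

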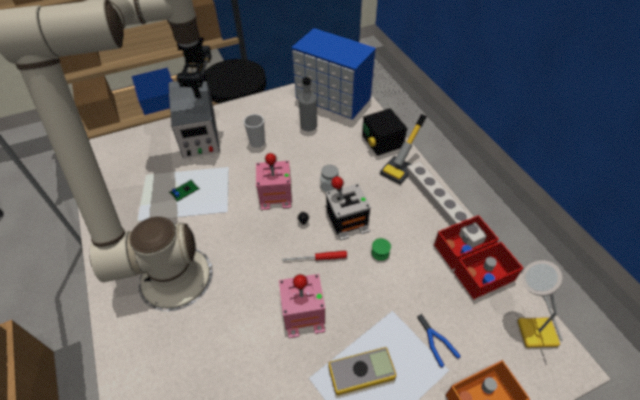

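The scene view has three shifter-shaped things, at (308,237) in black/aluminium, and at (236,180) and (362,188) in pink. The black one fits, with its knob at (316,212); in the side view it is at (347,208) with its knob at (337,183). I'll confirm it in a crop and measure.

Run:
```python
from h import *
S=np.load("scene1.npz");D=np.load("side1.npz")
a=cv2.resize(S["im"][190:270,260:380],None,fx=5,fy=5,interpolation=cv2.INTER_CUBIC)
b=cv2.resize(D["im"][165:245,290:400],None,fx=5,fy=5,interpolation=cv2.INTER_CUBIC)[:, :200*5]
cv2.imwrite("pics/crop.png",cv2.resize(np.hstack([a,b]),(800,278)))
for n,c,win in(("scene",S,(190,270,270,350)),("side",D,(165,245,300,390))):
    r0,r1,c0,c1=win; v,u=np.mgrid[r0:r1,c0:c1]; u=u.ravel();v=v.ravel()
    hsv=cv2.cvtColor(c["im"],cv2.COLOR_BGR2HSV)[v,u].astype(int); d=c["d"][v,u]
    red=((hsv[:,0]<8)|(hsv[:,0]>172))&(hsv[:,1]>130)&(hsv[:,2]>60)&(d>0)
    P=pts(c,u,v,d)
    red&=P[:,2]>.11
    Q=P[red]; print(n,"red",red.sum(),u[red].mean(),v[red].mean(),Q.mean(0),Q.min(0),Q.max(0))
    # sphere centre fit with R=20mm
    from scipy.optimize import least_squares
    f=least_squares(lambda x:np.linalg.norm(Q-x,axis=1)-.02,Q.mean(0)-[0,0,.01],loss="soft_l1",f_scale=.002); print(" sphere",f.x,np.sqrt(np.mean(f.fun**2)))
    pl=(abs(P[:,2]-.1)<.008)&(d>0)
    L=P[pl]; print(" plate",pl.sum(),L.mean(0),cv2.minAreaRect((L[:,:2]*1000).astype(np.float32)))
    g=(abs(hsv[:,0]-60)<20)&(hsv[:,1]>90)&(abs(P[:,2]-.1)<.02); print(" green",g.sum(),P[g].mean(0) if g.any() else 0, u[g].mean() if g.any() else 0, v[g].mean() if g.any() else 0)
```

```text
scene red 114 315.2105263157895 211.91228070175438 [0.54830365 0.01182426 0.17200204] [ 0.52623919 -0.00399055  0.15748796] [0.56222272 0.02964775 0.18103193]
 sphere [0.54100322 0.01098714 0.15948999] 0.0017205958001164584
 plate 811 [ 0.56844514 -0.01486188  0.09868233] ((508.912841796875, 14.903793334960938), (137.43637084960938, 272.98699951171875), 61.39395523071289)
 green 17 [ 0.60847921 -0.0340716   0.09797109] 302.0 242.52941176470588
side red 105 336.752380952381 182.23809523809524 [0.53502145 0.00341819 0.17179356] [ 0.52134526 -0.00900694  0.15308655] [0.55134794 0.0245804  0.18583358]
 sphere [0.54095926 0.01167423 0.16072496] 0.0019269583432533776
 plate 835 [ 0.56358535 -0.02230887  0.09949748] ((564.4190063476562, -18.67483139038086), (110.8060073852539, 112.96138000488281), 85.43718719482422)
 green 11 [ 0.59879588 -0.04039585  0.09951315] 360.90909090909093 200.8181818181818
```

View pics/crop.png

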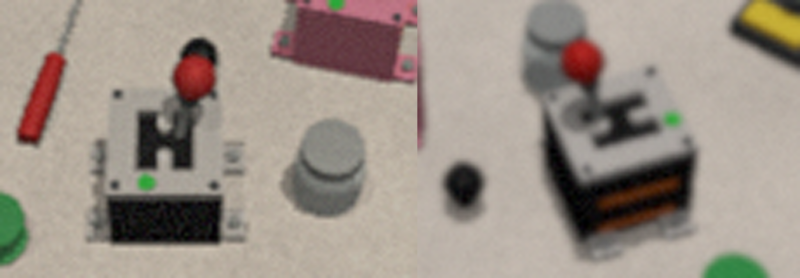

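The crop confirms it: an aluminium gate plate on a black block, with a green dot at crop pixel (146,183) and the red knob pulled back in the left lane (second). The two depth-based dot estimates differ by 10 mm, so I'll refine using rays onto the z=0.1 plane.

```bash
cat >> h.py <<'E'
def onplane(c,u,v,h):
    A=pts(c,u,v,np.ones(np.size(u))); C=-np.array(c["R"]).T@np.array(c["t"])
    return C+(A-C)*((h-C[2])/(A[:,2]-C[2]))[:,None]
E
python3 - <<'E'
from h import *
for n,win in(("scene",(205,262,270,350)),("side",(165,245,300,390))):
    c=np.load(n+"1.npz"); r0,r1,c0,c1=win; v,u=np.mgrid[r0:r1,c0:c1]; sh=u.shape; u=u.ravel();v=v.ravel()
    hsv=cv2.cvtColor(c["im"],cv2.COLOR_BGR2HSV)[v,u].astype(int); d=c["d"][v,u]
    P=pts(c,u,v,d); F=onplane(c,u,v,.1)
    g=(abs(hsv[:,0]-60)<20)&(hsv[:,1]>90)&(abs(P[:,2]-.1)<.025)
    w=hsv[g,1].astype(float); print(n,"dot",(F[g]*w[:,None]).sum(0)/w.sum())
    m=((abs(P[:,2]-.1)<.012)&(d>0)&(hsv[:,2]>75)).reshape(sh).astype(np.uint8)
    m=cv2.morphologyEx(m,cv2.MORPH_OPEN,np.ones((3,3)))
    k,l,s,_=cv2.connectedComponentsWithStats(m); b=1+s[1:,4].argmax()
    m=(l==b).ravel()
    print(" rect",s[b],cv2.minAreaRect((F[m,:2]*1000).astype(np.float32)))
    q=cv2.resize(c["im"][r0:r1,c0:c1],None,fx=5,fy=5); q[cv2.resize(m.reshape(sh).astype(np.uint8),None,fx=5,fy=5,interpolation=0)>0,0]=255
    cv2.imwrite(f"pics/m_{n}.png",q)
a=cv2.imread("pics/m_scene.png");b=cv2.imread("pics/m_side.png");H=max(a.shape[0],b.shape[0])
p=lambda i:cv2.copyMakeBorder(i,0,H-i.shape[0],0,0,0)
cv2.imwrite("pics/m.png",cv2.resize(np.hstack([p(a),p(b)]),(800,380)))
E
```

```text
scene dot [ 0.61050413 -0.03402031  0.1       ]
 rect [ 20  11  34  31 748] ((568.207275390625, -17.345256805419922), (103.84735870361328, 109.74833679199219), 85.14637756347656)
side dot [ 0.59168097 -0.04389926  0.1       ]
 rect [ 26  19  45  34 812] ((563.1910400390625, -19.460594177246094), (109.65584564208984, 115.60804748535156), 84.6582260131836)
```

View pics/m.png

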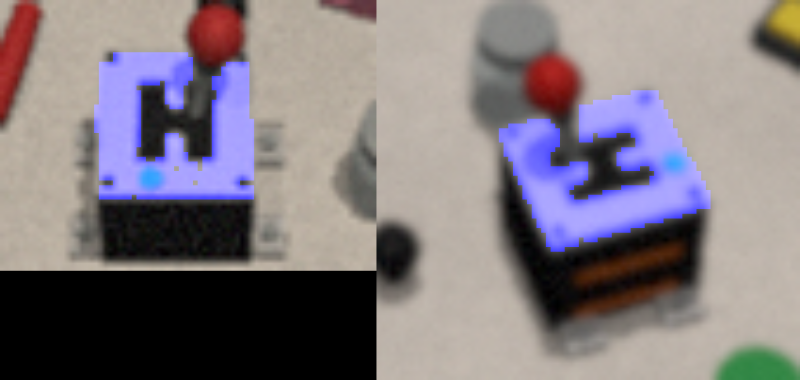

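The plate masks are clean: rectangles of about 104–110 mm, yaw about -0.088 rad, centre about (0.566, -0.018). The implied lever state is f≈-0.18 and a≈-0.18, with the knob at z 0.160, so it agrees with the model. Next I'll raise, align and close the gripper.

Call:
{"api": "carry_out", "payload": {"deltas": [{"z": -20,"jaw": -1},{"z": -20,"jaw": -1},{"turn": -0.09,"jaw": -1},{"turn": -0.09,"jaw": -1},{"turn": -0.09,"jaw": -1},{"turn": -0.09,"jaw": -1},{"jaw": -1},{"jaw": -1},{"jaw": -1},{"jaw": -1}], "grip_force": 10}}

```text
invalid input at $.deltas[0]: expected keys x, y, z, turn, jaw
```

```bash
cat >> h.py <<'E'
from scipy.spatial.transform import Rotation as Rn
C=np.array([.566,-.018]); YAW=-.088
def rep(tx=None,ty=None,tz=None):
    "TCP in housing axes (mm); tool-axis delta to housing target"
    s=manip.get_state(); R=Rn.from_quat(s["tcp_rot"],scalar_first=True).as_matrix(); p=s["tool_pos"]
    Y=np.array([[np.cos(YAW),np.sin(YAW)],[-np.sin(YAW),np.cos(YAW)]])
    print("t",s["t"],"tcp'",(Y@(p[:2]-C)*1000).round(1),"z",round(p[2]*1e3,1),"F",s["contact_force"].round(1),"open",round(s["opening"],4),"yaw err",round(np.arctan2(R[1,0],R[0,0])-YAW,4))
    if tx is not None:
        w=np.r_[C+Y.T@np.array([tx,ty])/1000,tz/1000]-p; print("delta tool mm",(R.T@w*1000).round(1))
E
python3 -c "
from h import *
rep(-80,27,262)"
```

```text
t 0.1 tcp' [-347.3  553.3] z 221.6 F [ 0.4 -0.5 -0.1] open 0.087 yaw err -0.3569
delta tool mm [434.4 399.8 -39.6]
```

Call:
{"api": "carry_out", "payload": {"deltas": [{"x": 0,"y": 0,"z": -20,"turn": 0,"jaw": -1},{"x": 0,"y": 0,"z": -20,"turn": 0,"jaw": -1},{"x": 0,"y": 0,"z": 0,"turn": -0.09,"jaw": -1},{"x": 0,"y": 0,"z": 0,"turn": -0.09,"jaw": -1},{"x": 0,"y": 0,"z": 0,"turn": -0.09,"jaw": -1},{"x": 0,"y": 0,"z": 0,"turn": -0.09,"jaw": -1},{"x": 0,"y": 0,"z": 0,"turn": 0,"jaw": -1},{"x": 0,"y": 0,"z": 0,"turn": 0,"jaw": -1},{"x": 0,"y": 0,"z": 0,"turn": 0,"jaw": -1}], "grip_force": 10}}

```text
t: 0.85
tool_pos: [0.2688, 0.5641, 0.2622]
tcp_rot: [0.0, 0.999, -0.043, -0.0]
contact_force: [-0.0, -0.7, 0.4]
opening: 0.035
grip_force: 0.0
```

```bash
python3 -c "
from h import *
rep(-80,27,262)"
```

```text
t 0.85 tcp' [-347.2  553.7] z 262.2 F [-0.  -0.7  0.4] open 0.035 yaw err 0.0013
delta tool mm [2.665e+02 5.270e+02 5.000e-01]
```

Call:
{"api": "carry_out", "payload": {"deltas": [{"x": 13.3,"y": 26.3,"z": 0,"turn": 0,"jaw": -1},{"x": 13.3,"y": 26.3,"z": 0,"turn": 0,"jaw": -1},{"x": 13.3,"y": 26.3,"z": 0,"turn": 0,"jaw": -1},{"x": 13.3,"y": 26.3,"z": 0,"turn": 0,"jaw": -1},{"x": 13.3,"y": 26.3,"z": 0,"turn": 0,"jaw": -1},{"x": 13.3,"y": 26.3,"z": 0,"turn": 0,"jaw": -1},{"x": 13.3,"y": 26.3,"z": 0,"turn": 0,"jaw": -1},{"x": 13.3,"y": 26.3,"z": 0,"turn": 0,"jaw": -1},{"x": 13.3,"y": 26.3,"z": 0,"turn": 0,"jaw": -1},{"x": 13.3,"y": 26.3,"z": 0,"turn": 0,"jaw": -1},{"x": 13.3,"y": 26.3,"z": 0,"turn": 0,"jaw": -1},{"x": 13.3,"y": 26.3,"z": 0,"turn": 0,"jaw": -1},{"x": 13.3,"y": 26.3,"z": 0,"turn": 0,"jaw": -1},{"x": 13.3,"y": 26.3,"z": 0,"turn": 0,"jaw": -1},{"x": 13.3,"y": 26.3,"z": 0,"turn": 0,"jaw": -1},{"x": 13.3,"y": 26.3,"z": 0,"turn": 0,"jaw": -1},{"x": 13.3,"y": 26.3,"z": 0,"turn": 0,"jaw": -1},{"x": 13.3,"y": 26.3,"z": 0,"turn": 0,"jaw": -1},{"x": 13.3,"y": 26.3,"z": 0,"turn": 0,"jaw": -1},{"x": 0,"y": 26.3,"z": 0,"turn": 0,"jaw": -1}]}}

```text
t: 2.52
tool_pos: [0.4777, 0.0173, 0.2624]
tcp_rot: [0.0, 0.999, -0.043, 0.0]
contact_force: [0.3, 0.7, -0.1]
opening: 0.0005
grip_force: 0.0
```

```bash
python3 -c "
from h import *
rep(-80,27,142)"
```

```text
t 2.5167 tcp' [-91.1  27.4] z 262.4 F [ 0.3  0.7 -0.1] open 0.0005 yaw err 0.001
delta tool mm [ 11.    0.3 120.4]
```

Call:
{"api": "carry_out", "payload": {"deltas": [{"x": 0,"y": 0,"z": 20,"turn": 0,"jaw": -1},{"x": 0,"y": 0,"z": 20,"turn": 0,"jaw": -1},{"x": 0,"y": 0,"z": 20,"turn": 0,"jaw": -1},{"x": 0,"y": 0,"z": 20,"turn": 0,"jaw": -1},{"x": 0,"y": 0,"z": 20,"turn": 0,"jaw": -1},{"x": 0,"y": 0,"z": 20,"turn": 0,"jaw": -1},{"x": 7,"y": 0,"z": 0,"turn": 0,"jaw": -1},{"x": 7,"y": 0,"z": 0,"turn": 0,"jaw": -1},{"x": 7,"y": 0,"z": 0,"turn": 0,"jaw": -1},{"x": 7,"y": 0,"z": 0,"turn": 0,"jaw": -1},{"x": 4,"y": 0,"z": 0,"turn": 0,"jaw": -1},{"x": 4,"y": 0,"z": 0,"turn": 0,"jaw": -1},{"x": 4,"y": 0,"z": 0,"turn": 0,"jaw": -1},{"x": 4,"y": 0,"z": 0,"turn": 0,"jaw": -1},{"x": 4,"y": 0,"z": 0,"turn": 0,"jaw": -1},{"x": 0,"y": 0,"z": 0,"turn": 0,"jaw": -1}]}}

```text
t: 3.85
tool_pos: [0.5246, 0.0145, 0.1426]
tcp_rot: [0.0, 0.999, -0.042, 0.0]
contact_force: [-1.1, 0.5, 1.2]
opening: 0.0006
grip_force: 0.8
```

```bash
cat >> h.py <<'E'
from scipy.optimize import least_squares
def knob(save=None):
    Y=np.array([[np.cos(YAW),np.sin(YAW)],[-np.sin(YAW),np.cos(YAW)]]); ims=[]
    for n,win in(("scene",(190,270,270,350)),("side",(155,245,300,390))):
        im,d0,c=grab(n); r0,r1,c0,c1=win; v,u=[a.ravel() for a in np.mgrid[r0:r1,c0:c1]]
        ims.append(cv2.resize(im[r0:r1,c0:c1],(400,400),interpolation=cv2.INTER_CUBIC))
        hsv=cv2.cvtColor(im,cv2.COLOR_BGR2HSV)[v,u].astype(int); d=d0[v,u]; P=pts(c,u,v,d)
        Q=P[((hsv[:,0]<8)|(hsv[:,0]>172))&(hsv[:,1]>130)&(hsv[:,2]>60)&(d>0)&(P[:,2]>.11)]
        if len(Q)<15: print(n,"few red",len(Q)); continue
        f=least_squares(lambda x:np.linalg.norm(Q-x,axis=1)-.02,Q.mean(0)-[0,0,.01],loss="soft_l1",f_scale=.002)
        h=Y@(f.x[:2]-C)*1000; fo=np.arcsin(np.clip(h[0]/150,-1,1)); ac=-np.arcsin(h[1]/150/np.cos(fo))
        print(n,len(Q),"knob'",h.round(1),"z",(f.x[2]*1e3).round(1),"fore",fo.round(3),"across",ac.round(3))
    if save: cv2.imwrite(save,np.hstack(ims))
E
python3 -c "
from h import *
rep();knob('pics/k1.png')"
```

```text
t 3.85 tcp' [-44.1  28.7] z 142.6 F [-1.1  0.5  1.2] open 0.0006 yaw err 0.0031
scene 117 knob' [-13.4  27.5] z 160.8 fore -0.089 across -0.185
side few red 0
```

Call:
{"api": "carry_out", "payload": {"deltas": [{"x": 4,"y": 0,"z": 0,"turn": 0,"jaw": -1},{"x": 4,"y": 0,"z": 0,"turn": 0,"jaw": -1},{"x": 4,"y": 0,"z": 0,"turn": 0,"jaw": -1},{"x": 1,"y": 0,"z": 0,"turn": 0,"jaw": -1},{"x": 0,"y": 0,"z": 0,"turn": 0,"jaw": -1},{"x": -15,"y": 0,"z": 0,"turn": 0,"jaw": -1},{"x": -20,"y": 0,"z": 0,"turn": 0,"jaw": -1},{"x": 0,"y": 0,"z": -25,"turn": 0,"jaw": -1},{"x": 0,"y": 0,"z": -25,"turn": 0,"jaw": -1},{"x": 0,"y": 0,"z": -25,"turn": 0,"jaw": -1},{"x": 0,"y": 0,"z": 0,"turn": 0,"jaw": -1}]}}

```text
t: 4.87
tool_pos: [0.5057, 0.0171, 0.2231]
tcp_rot: [-0.001, 0.999, -0.042, 0.006]
contact_force: [1.1, 0.8, -0.1]
opening: 0.0005
grip_force: 0.0
```

```bash
python3 -c "
from h import *
rep(0,80,217);knob('pics/k1.png')"
```

```text
t 4.8667 tcp' [-63.1  29.7] z 223.1 F [ 1.1  0.8 -0.1] open 0.0005 yaw err 0.0045
delta tool mm [ 63.3 -50.    7.1]
scene 121 knob' [-0.9 27.1] z 161.8 fore -0.006 across -0.182
side 107 knob' [-11.6   9. ] z 186.5 fore -0.078 across -0.06
```

View pics/k1.png

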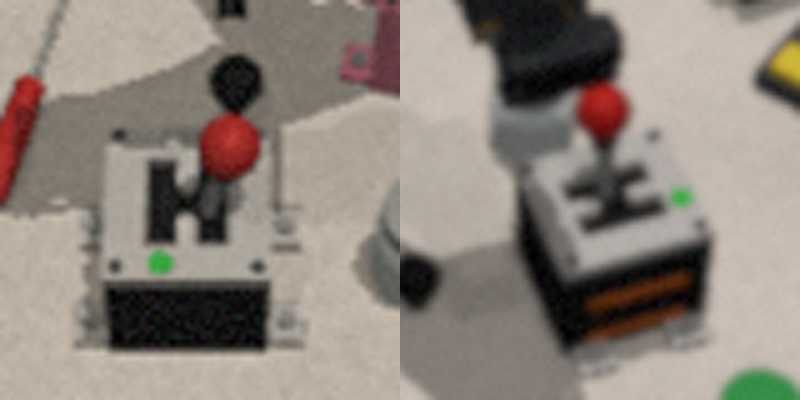

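The scene view shows the stick in line with the neutral channel: knob at (230,147), fore ≈ 0. The side sphere fit is an outlier. Next I'll go round to the left side of the knob.

Call:
{"api": "carry_out", "payload": {"deltas": [{"x": 0,"y": -25,"z": 0,"turn": 0,"jaw": -1},{"x": 0,"y": -25,"z": 0,"turn": 0,"jaw": -1},{"x": 20,"y": 0,"z": 0,"turn": 0,"jaw": -1},{"x": 20,"y": 0,"z": 0,"turn": 0,"jaw": -1},{"x": 22,"y": 0,"z": 0,"turn": 0,"jaw": -1},{"x": 0,"y": 0,"z": 20,"turn": 0,"jaw": -1},{"x": 0,"y": 0,"z": 20,"turn": 0,"jaw": -1},{"x": 0,"y": 0,"z": 20,"turn": 0,"jaw": -1},{"x": 0,"y": 0,"z": 15,"turn": 0,"jaw": -1},{"x": 0,"y": 0,"z": 0,"turn": 0,"jaw": -1},{"x": 0,"y": 0,"z": 0,"turn": 0,"jaw": -1}]}}

```text
t: 5.88
tool_pos: [0.5673, 0.0606, 0.1409]
tcp_rot: [0.001, 0.999, -0.042, -0.002]
contact_force: [-0.1, -0.1, 0.5]
opening: 0.0006
grip_force: 0.0
```

```bash
python3 -c "
from h import *
rep(-1,38,145)"
```

```text
t 5.8833 tcp' [-5.6 78.5] z 140.9 F [-0.1 -0.1  0.5] open 0.0006 yaw err 0.0032
delta tool mm [ 4.4 40.5 -4.1]
```

Call:
{"api": "carry_out", "payload": {"deltas": [{"x": 4.5,"y": 4,"z": -2,"turn": 0,"jaw": -1},{"x": 0,"y": 4,"z": 0,"turn": 0,"jaw": -1},{"x": 0,"y": 4,"z": 0,"turn": 0,"jaw": -1},{"x": 0,"y": 4,"z": 0,"turn": 0,"jaw": -1},{"x": 0,"y": 4,"z": 0,"turn": 0,"jaw": -1},{"x": 0,"y": 4,"z": 0,"turn": 0,"jaw": -1},{"x": 0,"y": 4,"z": 0,"turn": 0,"jaw": -1},{"x": 0,"y": 4,"z": 0,"turn": 0,"jaw": -1},{"x": 0,"y": 4,"z": 0,"turn": 0,"jaw": -1},{"x": 0,"y": 4,"z": 0,"turn": 0,"jaw": -1},{"x": 0,"y": 0,"z": 0,"turn": 0,"jaw": -1}]}}

```text
t: 6.8
tool_pos: [0.5691, 0.0201, 0.1446]
tcp_rot: [0.0, 0.999, -0.043, -0.0]
contact_force: [0.8, 1.1, 1.3]
opening: 0.0003
grip_force: 0.5
```

```bash
python3 -c "
from h import *
rep(-1,10,145);knob('pics/k2.png')"
```

```text
t 6.8 tcp' [-0.3 38.2] z 144.6 F [0.8 1.1 1.3] open 0.0003 yaw err 0.0026
delta tool mm [-0.8 28.2 -0.4]
scene 69 knob' [-1.4  8.3] z 164.7 fore -0.01 across -0.055
side few red 3
```

Call:
{"api": "carry_out", "payload": {"deltas": [{"x": 0,"y": 4,"z": 0,"turn": 0,"jaw": -1},{"x": 0,"y": 4,"z": 0,"turn": 0,"jaw": -1},{"x": 0,"y": 4,"z": 0,"turn": 0,"jaw": -1},{"x": 0,"y": 4,"z": 0,"turn": 0,"jaw": -1},{"x": 0,"y": 4,"z": 0,"turn": 0,"jaw": -1},{"x": 0,"y": 4,"z": 0,"turn": 0,"jaw": -1},{"x": 0,"y": 4,"z": 0,"turn": 0,"jaw": -1},{"x": 0,"y": 4,"z": 0,"turn": 0,"jaw": -1},{"x": 0,"y": 0,"z": 0,"turn": 0,"jaw": -1}]}}

```text
t: 7.65
tool_pos: [0.566, -0.012, 0.1443]
tcp_rot: [0.0, 0.999, -0.043, -0.0]
contact_force: [0.8, 0.5, 0.2]
opening: 0.0002
grip_force: 0.0
```

```bash
python3 -c "
from h import *
rep(-1,5,145);knob('pics/k2.png')"
```

```text
t 7.65 tcp' [-0.5  6. ] z 144.3 F [0.8 0.5 0.2] open 0.0002 yaw err 0.0023
delta tool mm [-0.5  1.  -0.7]
scene 70 knob' [ -2.8 -22.6] z 168.4 fore -0.019 across 0.151
side few red 8
```

Call:
{"api": "carry_out", "payload": {"deltas": [{"x": 0,"y": 3,"z": 0,"turn": 0,"jaw": -1},{"x": 0,"y": 2,"z": 0,"turn": 0,"jaw": -1},{"x": 0,"y": 0,"z": 0,"turn": 0,"jaw": -1},{"x": 0,"y": -20,"z": 0,"turn": 0,"jaw": -1},{"x": 0,"y": -20,"z": 0,"turn": 0,"jaw": -1},{"x": 0,"y": 0,"z": -25,"turn": 0,"jaw": -1},{"x": 0,"y": 0,"z": -25,"turn": 0,"jaw": -1},{"x": 0,"y": 0,"z": -25,"turn": 0,"jaw": -1},{"x": -25,"y": 0,"z": 0,"turn": 0,"jaw": -1},{"x": -25,"y": 0,"z": 0,"turn": 0,"jaw": -1},{"x": -20,"y": 0,"z": 0,"turn": 0,"jaw": -1},{"x": 0,"y": 0,"z": 0,"turn": 0,"jaw": -1}]}}

```text
t: 8.75
tool_pos: [0.4963, 0.0293, 0.22]
tcp_rot: [-0.0, 0.999, -0.042, -0.001]
contact_force: [-0.2, 0.3, -0.7]
opening: 0.0004
grip_force: 0.0
```

```bash
python3 -c "
from h import *
rep(-75,-27,145);knob('pics/k2.png')"
```

```text
t 8.75 tcp' [-73.6  41. ] z 220.0 F [-0.2  0.3 -0.7] open 0.0004 yaw err 0.0038
delta tool mm [-1.5 68.  75. ]
scene 118 knob' [ -1.1 -28.5] z 160.6 fore -0.007 across 0.191
side 109 knob' [ -0.4 -28.4] z 161.9 fore -0.002 across 0.19
```

View pics/k2.png

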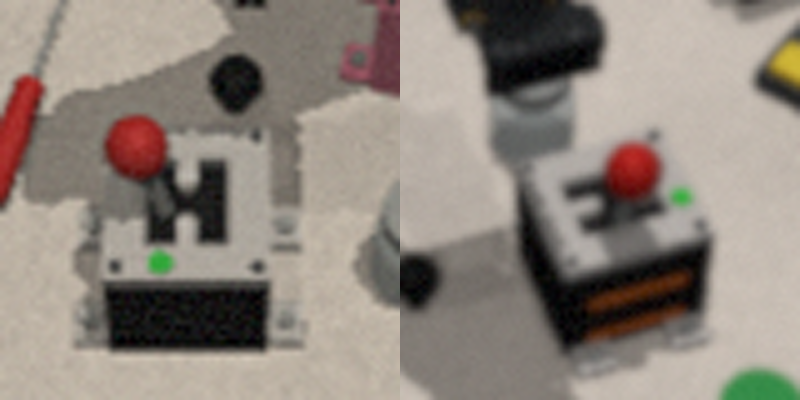

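Both views show the lever in the right lane at neutral, with the knob at (136,147) and (632,170). Now I'll go behind it and push forward.

Call:
{"api": "carry_out", "payload": {"deltas": [{"x": 0,"y": 23,"z": 0,"turn": 0,"jaw": -1},{"x": 0,"y": 23,"z": 0,"turn": 0,"jaw": -1},{"x": 0,"y": 23,"z": 0,"turn": 0,"jaw": -1},{"x": 0,"y": 0,"z": 0,"turn": 0,"jaw": -1},{"x": 0,"y": 0,"z": 19,"turn": 0,"jaw": -1},{"x": 0,"y": 0,"z": 19,"turn": 0,"jaw": -1},{"x": 0,"y": 0,"z": 19,"turn": 0,"jaw": -1},{"x": 0,"y": 0,"z": 19,"turn": 0,"jaw": -1},{"x": 0,"y": 0,"z": 0,"turn": 0,"jaw": -1},{"x": 10,"y": 0,"z": 0,"turn": 0,"jaw": -1},{"x": 10,"y": 0,"z": 0,"turn": 0,"jaw": -1},{"x": 10,"y": 0,"z": 0,"turn": 0,"jaw": -1},{"x": 5,"y": 0,"z": 0,"turn": 0,"jaw": -1},{"x": 4,"y": 0,"z": 0,"turn": 0,"jaw": -1},{"x": 4,"y": 0,"z": 0,"turn": 0,"jaw": -1},{"x": 4,"y": 0,"z": 0,"turn": 0,"jaw": -1},{"x": 4,"y": 0,"z": 0,"turn": 0,"jaw": -1},{"x": 4,"y": 0,"z": 0,"turn": 0,"jaw": -1},{"x": 0,"y": 0,"z": 0,"turn": 0,"jaw": -1}]}}

```text
t: 10.43
tool_pos: [0.5493, -0.0438, 0.1436]
tcp_rot: [0.0, 0.999, -0.042, 0.0]
contact_force: [-1.2, -0.8, 0.3]
opening: 0.0004
grip_force: 0.6
```

```bash
python3 -c "
from h import *
rep(13,-28,145);knob()"
```

```text
t 10.4333 tcp' [-14.4 -27.2] z 143.6 F [-1.2 -0.8  0.3] open 0.0004 yaw err 0.0031
delta tool mm [27.4  0.9 -1.4]
scene 133 knob' [ 15.9 -29.6] z 160.6 fore 0.106 across 0.199
side few red 0
```

Going well; push 26 mm more.

Call:
{"api": "carry_out", "payload": {"deltas": [{"x": 4,"y": 0,"z": 0,"turn": 0,"jaw": -1},{"x": 4,"y": 0,"z": 0,"turn": 0,"jaw": -1},{"x": 4,"y": 0,"z": 0,"turn": 0,"jaw": -1},{"x": 4,"y": 0,"z": 0,"turn": 0,"jaw": -1},{"x": 4,"y": 0,"z": 0,"turn": 0,"jaw": -1},{"x": 4,"y": 0,"z": 0,"turn": 0,"jaw": -1},{"x": 2,"y": 0,"z": 0,"turn": 0,"jaw": -1},{"x": 0,"y": 0,"z": 0,"turn": 0,"jaw": -1},{"x": 0,"y": 0,"z": 0,"turn": 0,"jaw": -1}]}}

```text
t: 11.28
tool_pos: [0.5749, -0.0459, 0.1436]
tcp_rot: [-0.0, 0.999, -0.042, 0.0]
contact_force: [-0.2, 0.8, -0.6]
opening: 0.0002
grip_force: 0.4
```

```bash
python3 -c "
from h import *
rep();knob()"
```

```text
t 11.2833 tcp' [ 11.4 -27. ] z 143.6 F [-0.2  0.8 -0.6] open 0.0002 yaw err 0.0032
scene 138 knob' [ 41.  -28.5] z 155.9 fore 0.277 across 0.199
side few red 0
```

Push in 1 mm steps until the stop is felt.

Call:
{"api": "carry_out", "payload": {"deltas": [{"x": 1,"y": 0,"z": 0,"turn": 0,"jaw": -1},{"x": 1,"y": 0,"z": 0,"turn": 0,"jaw": -1},{"x": 1,"y": 0,"z": 0,"turn": 0,"jaw": -1},{"x": 0,"y": 0,"z": 0,"turn": 0,"jaw": -1}]}}

```text
t: 11.72
tool_pos: [0.5771, -0.0461, 0.1434]
tcp_rot: [-0.0, 0.999, -0.042, -0.001]
contact_force: [-3.0, 1.5, -0.1]
opening: 0.0004
grip_force: 1.3
```

```bash
python3 -c "
from h import *
rep();knob()"
```

```text
t 11.7167 tcp' [ 13.5 -27. ] z 143.4 F [-3.   1.5 -0.1] open 0.0004 yaw err 0.0031
scene 137 knob' [ 42.5 -28.5] z 155.5 fore 0.287 across 0.199
side few red 0
```

Call:
{"api": "carry_out", "payload": {"deltas": [{"x": 1,"y": 0,"z": 0,"turn": 0,"jaw": -1},{"x": 1,"y": 0,"z": 0,"turn": 0,"jaw": -1},{"x": 0,"y": 0,"z": 0,"turn": 0,"jaw": -1}]}}

```text
t: 12.07
tool_pos: [0.5785, -0.0463, 0.1432]
tcp_rot: [0.0, 0.999, -0.042, -0.001]
contact_force: [-5.7, 3.0, 0.4]
opening: 0.0002
grip_force: 2.7
```

```bash
python3 -c "
from h import *
rep();knob()"
```

```text
t 12.0667 tcp' [ 14.9 -27.1] z 143.2 F [-5.7  3.   0.4] open 0.0002 yaw err 0.003
scene 134 knob' [ 42.5 -28.1] z 155.0 fore 0.287 across 0.197
side few red 0
```

Call:
{"api": "carry_out", "payload": {"deltas": [{"x": 1,"y": 0,"z": 0,"turn": 0,"jaw": -1},{"x": 1,"y": 0,"z": 0,"turn": 0,"jaw": -1},{"x": 0,"y": 0,"z": 0,"turn": 0,"jaw": -1}]}}

```text
t: 12.42
tool_pos: [0.5794, -0.0466, 0.1429]
tcp_rot: [0.0, 0.999, -0.043, -0.003]
contact_force: [-6.6, 1.2, 2.3]
opening: 0.0005
grip_force: 3.6
```

Call:
{"api": "carry_out", "payload": {"deltas": [{"x": -4,"y": 0,"z": 0,"turn": 0,"jaw": -1},{"x": -15,"y": 0,"z": 0,"turn": 0,"jaw": -1},{"x": -25,"y": 0,"z": 0,"turn": 0,"jaw": -1},{"x": -25,"y": 0,"z": 0,"turn": 0,"jaw": -1},{"x": 0,"y": 0,"z": -25,"turn": 0,"jaw": -1},{"x": 0,"y": 0,"z": -25,"turn": 0,"jaw": -1},{"x": 0,"y": 0,"z": -25,"turn": 0,"jaw": -1},{"x": -25,"y": 0,"z": -25,"turn": 0,"jaw": -1},{"x": -25,"y": 0,"z": 0,"turn": 0,"jaw": -1},{"x": 0,"y": 0,"z": 0,"turn": 0,"jaw": -1},{"x": 0,"y": 0,"z": 0,"turn": 0,"jaw": -1}]}}

```text
t: 13.33
tool_pos: [0.4637, -0.0364, 0.2451]
tcp_rot: [-0.0, 0.999, -0.042, 0.003]
contact_force: [0.1, 0.1, 0.4]
opening: 0.0005
grip_force: 0.0
```

```bash
python3 -c "
from h import *
rep();knob('pics/k3.png')
im,_,_=grab('scene'); a=np.load('scene1.npz')['im']
print(im.shape); cv2.imwrite('pics/fin.png',im)"
```

```text
t 13.3333 tcp' [-100.3  -27.3] z 245.1 F [0.1 0.1 0.4] open 0.0005 yaw err 0.0039
scene 117 knob' [ 43.6 -27.2] z 154.0 fore 0.295 across 0.191
side 98 knob' [ 42.9 -27.6] z 155.4 fore 0.29 across 0.193
(400, 640, 3)
```

View pics/k3.png

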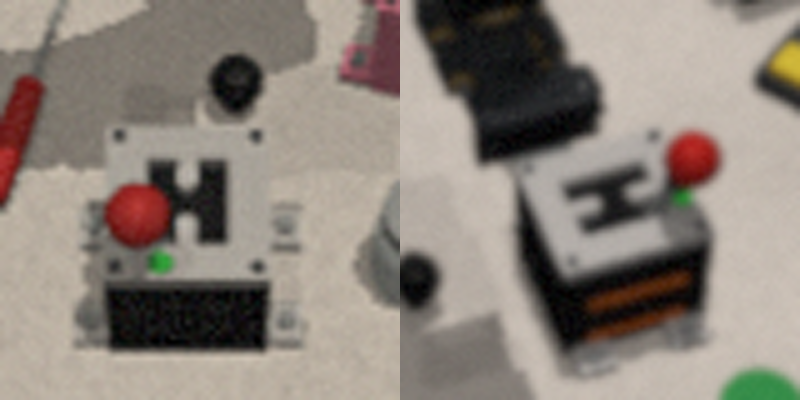

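View pics/fin.png

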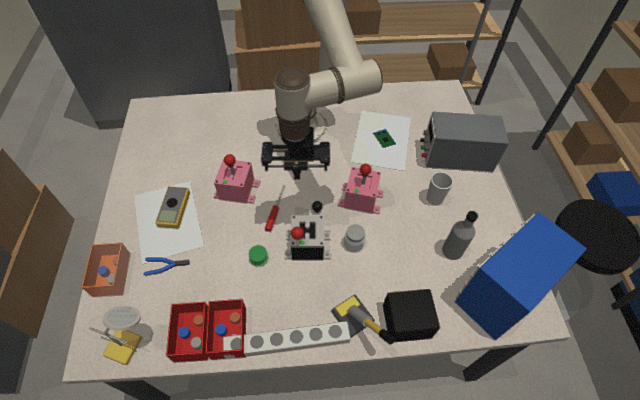

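The lever is home in third: fore ≈ 0.29 and across ≈ 0.19 in both views, with the knob at (298,233) beside the green dot. The bystanders have not moved and the arm is clear, so I'm handing it in.

```bash
python3 -c "
from plant import manip
print(manip.close_job())"
```

```text
the job is handed in; nothing more can be done
None
```

I put the lever fully home in third through neutral, let go of it, moved nothing else on the bench, and handed the job in; no verdict was returned.

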